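# Locate a carrier plate on two pins and snap the over-centre clamp

## Robot

A 6-joint arm with a two-finger parallel gripper is mounted at the origin on the work surface. World frame = base frame: x ahead of the robot, y to its left, z up, the work surface at z = 0. Lengths are in m, angles in rad, forces in N, time in s.
With the tool pointing down it reaches from about 0.225 to 0.875 m from the base axis. Payload 3.4 kg.
Tool frame: the origin (TCP) lies at the very end of the fingers, on their centre line; the grasp point (between the pads) lies behind it (manip.tcp_to_grasp is the z of the grasp point in the tool frame, in m); z points along the fingers, y is the direction in which the jaws open and shut (so a half turn about z gives the same grasp; the last joint's range is limited). The gripper opens to 85 mm and grips with 20 to 120 N. Pads are 22 mm wide; open, the fingers measure 114 mm over their backs; the gripper's body (76 mm by 85 mm) begins 54 mm behind the grasp point. The pads swing forward as they close: fully open they stand 13 mm farther back than shut.
Start: joints at [-1.247, 0.276, 1.505, -0, 1.361, -0.121], TCP at [0.247, -0.519, 0.231] pointing down, gripper open.
Joint ranges: [-2.89, 2.89], [-0.75, 2.08], [0.22, 2.7], [-1.18, 4.32], [0.11, 2.71], [-2.7, 2.7]. Speed limits (rad/s): [2.57, 2.57, 3.14, 3.14, 3.14, 3.14].

## Interface

Orientations are given as a unit quaternion [w, x, y, z].
In Python, from rig import manip, eyes gives the robot as it stands.
- The arm moves only by the tool servo_tool, never from a script. Its argument "increments" is a list of rows, each an object with "slide": the shift along the tool's x, y, z in m, a list of three; "spin": the turn about the tool's z in degrees. A call has 1 to 8 rows; each row shifts and turns the commanded pose from where the row before left it, along the tool's axes as they then stand; what a row does not reach is not made up. A row lasts 1/10 s, in which the tool goes at most 50 mm and 8.59 degrees, less where a joint would pass 70% of its speed; a pose out of reach is approached as far as the arm can. A call is refused whole if a number of a shift passes 0.05 or a number of a turn 8.59, either way. A call with a gripper value outside its range is refused whole. "hand" is the opening, from 0 (shut) to 1 (fully open), set as the call begins (left out, the last holds). The fingers move at their own pace and stop on an object; "newtons" is the grip in N (left out, the last holds). Time passes only in rows, so rows that do not move let the fingers close. It gives the time, the measured TCP pose, the force and the opening at its end, in the units of the state.
- manip.get_state(): the state, without advancing time (a new reading comes with each control period).
- eyes.get_image(name): name is "side" or "top"; returns the picture (480x640x3 uint8, blue, green, red); there is no depth.
- eyes.calibration(name): a dict with "fx", "fy", "cx", "cy" (pixels), "rvec" (rotation vector, rad) and "tvec" (3), from world to camera coordinates, as OpenCV has them. Camera axes: x right, y down, z forward; pixel columns grow to the right and rows downward; lengths in m; the calibration is good to about 2 mm. A picture is of the moment at which its call begins. calibration takes no time and is no camera call.
- manip.sign_off(): hands the job in, once; it reports no verdict.
The state is a dict: "clock": time; "qpos": joint angles; "qd": joint speeds; "effort": joint torques, N m; "position": TCP position; "ee_rot": TCP orientation; "contact_force": force on the tool from outside, world axes, zero at the start; "moment": the same for the moment, N m; "width": finger opening in m.
Only numpy, scipy, OpenCV 4.12 (cv2) and the standard library are available. Lean on these libraries where they do the work, as an engineer would, in place of code of your own. Each camera call takes 0.05 s, during which the arm holds its last target.

## Task

Take the carrier plate whose two holes match the fixture's pair of pins, and thread it over both pins until it lies flat on the bed, while the clamp is still open. Then push the clamp's handle past its centre, firmly but without forcing it (well under 40 N), so that it snaps over and its pad holds the plate down. Leave the other two plates and everything else on the bench where they are.

Things in the scene. Friction and masses are not known exactly. Their poses are not given: they have to be found in the camera images.
- fixture: Aluminium fixture screwed to the bench; origin on the bench under the middle of its bed, x towards the clamp. Base 200 (x, from -50 to +150) x 130 (y) mm, 10 mm thick; raised adjustable bed 70 (x) x 118 (y) mm with two pins, its top 16 mm above the bench.
- bed (a point): Nominal middle of the fixture's bed, on its flat top, 16 mm above the bench. Axes: x towards the clamp, y along the line of the two pins, z up. The bed is adjustable along x: its middle, midway between the pins, is within 4 mm of this point along x, and where exactly is not reported, so feel for the pins. Steel pins at y = +35 and -35 mm: 8 mm diameter, 14 mm tall above the bed, tip chamfered 1 mm.
- pivot (a point): Middle of the clamp's hinge pin (along the bed's y), 115 mm from the bed's middle along x, 45 mm above the bench, between two cheeks (outer faces 38 mm apart, 34 mm long) that reach 58 mm above the bench.
- clamp (a joint): Clamp angle, rad: 0 open (as found), about 1.31 shut on a 6 mm plate (stop at 1.35, if no plate). Growing: handle swings towards the bed, pad comes down. Sprung over-centre: below about 0.65 it is driven back open, above that it snaps shut by itself. Takes up to 0.45 N m: 5 to 10 N level push at the ball when open, falling towards the centre.
- clamp_ball (a point): Centre of the 22 mm black ball ending the clamp's round handle (12 to 17 mm thick), 95 mm from the pivot. Open, the handle leans 30 deg away from the bed, ball 162 mm from the bed's middle and 127 mm above the bench; at the centre it leans 8 deg over the bed; shut, 45 deg, ball 48 mm from the bed's middle and 112 mm up. Push it towards the bed from its outer side.
- clamp_pad (a point): Centre of the face of the clamp's 16 mm round rubber pad, at the end of a pressing arm 95 mm long and 14 mm wide, one piece with the handle. Open, the arm stands nearly upright, pad 68 mm from the bed's middle and about 130 mm above the bench; shut, it lies level and presses the plate 20 mm from the bed's nominal middle, beside the rib.
- carrier_rib (a point): The matching steel plate, 60 x 110 x 6 mm, lying flat, with an upright grip rib 10 (x) x 36 (y) x 44 (z) mm in its middle. Two 9.5 mm through holes on its long centre line, 70 mm apart. Point: centre of the rib, 28 mm above the plate's underside (and above the bed when home). y along plate and rib, z up. About 160 g. Same turned end for end.
- spare_near_rib (a point): Another plate; its two holes are only 52 mm apart, so it does not fit. Same outline and rib as the carrier: plate 60 x 110 x 6 mm, rib 10 x 36 x 44 mm. Point: centre of the rib, 28 mm above the plate's underside. Stays where it is.
- spare_diag_rib (a point): Another plate; its two holes lie diagonally, 18 mm off the centre line either way, so it does not fit. Same outline and rib as the carrier: plate 60 x 110 x 6 mm, rib 10 x 36 x 44 mm. Point: centre of the rib, 28 mm above the plate's underside. Stays where it is.
- bottle: Closed lab bottle with a blue cap, 50 mm diameter, 120 mm tall; origin centre of its underside. Bystander.
- lens_mount: Small black post-mounted lens holder, 52 mm foot, 66 mm tall; origin centre of its underside. Bystander.
- driver: Screwdriver lying flat; origin centre of its underside. Bystander.
- mouse: White computer mouse 100 x 58 x 34 mm; origin centre of its underside. Bystander.
- slide_box: Closed grey box for microscope slides, 85 x 85 x 35 mm; origin centre of its underside. Bystander.
- dish: Shallow white open tray 90 x 120 x 22 mm; origin centre of its underside. Bystander.
There are look-alikes about, which are no part of the job. Leave any pink look-alike of the part that bears carrier_rib alone.

How it is judged:
On the way, in this order (a step that is already met when the one before it is completed fails the run):
1. the matching plate is threaded over both pins and lies flat on the bed, the clamp still open (horizontal distance between carrier_rib and bed below 0.007 m and z of carrier_rib in the frame of bed below 0.03 m and angle between the y axis of carrier_rib and the y axis of bed, either way round below 0.05 rad and angle between the z axis of carrier_rib and the z axis of bed, either way round below 0.03 rad and value of joint clamp below 0.3 rad), for 0.2 s.
2. the clamp has snapped over its centre and is shut (value of joint clamp above 1.25 rad), for 0.2 s.
At the end, for the whole second after the job is handed in: Matching plate on both pins (middle within 7 mm of the bed's nominal middle, within 0.05 rad of the pins' line, either way round), flat (tilt under 0.03 rad, less than 2 mm high), at rest; clamp shut past 1.25 rad, its pad pressing the plate with more than 1 N (horizontal distance between carrier_rib and bed below 0.007 m and z of carrier_rib in the frame of bed below 0.03 m and angle between the y axis of carrier_rib and the y axis of bed, either way round below 0.05 rad and angle between the z axis of carrier_rib and the z axis of bed, either way round below 0.03 rad and value of joint clamp above 1.25 rad and contact force between clamp and carrier above 1 N and linear speed of carrier below 0.02 m/s); the robot touches nothing.
It fails at once if the clamp handle was forced (more than 40 N) (contact force between any of the fingers, the arm and clamp above 40 N).
It fails at once if another plate or a bystander was displaced by more than 30 mm (distance of any of spare_near_rib, spare_diag_rib, bottle, lens_mount, driver, mouse, slide_box, dish from where it was at the start of the episode above 0.03 m).
It also fails if it takes over 64 s, if anything falls off the work surface, if the arm or the gripper's body presses on something with over 40 N, if the wrist force passes 120 N, or if a joint passes its speed limit or range.

## Working session

There is one attempt and no reset: what is moved stays moved. The work goes in short steps, Python scripts to look and compute and a tool call to move; the robot and the scene stay as the last step left them, time stands still between calls to the robot, and variables do not carry over. Pictures are saved under pics/ and viewed, and the job is handed in when it is done.

Besides the shell and the picture viewer there is one more tool, called after "Request:" as name(argument=value, ...) on one line, values as JSON. servo_tool: Moves the arm, as the interface text tells. Its arguments: {"type":"object","properties":{"increments":{"type":"array","items":{"type":"object","properties":{"slide":{"type":"array","items":{"type":"number"}},"spin":{"type":"number"}}}},"hand":{"type":"number"},"newtons":{"type":"number"}},"required":["increments"]}

```bash
mkdir -p pics; cat > h.py <<'E'
import numpy as np, cv2
from rig import manip, eyes
def cal(n):
    c=eyes.calibration(n);K=np.array([[c['fx'],0,c['cx']],[0,c['fy'],c['cy']],[0,0,1.]])
    return K,np.array(c['rvec'],float),np.array(c['tvec'],float)
def proj(n,P):
    K,r,t=cal(n);return cv2.projectPoints(np.array(P,float).reshape(-1,1,3),r,t,K,None)[0].reshape(-1,2)
def unproj(n,uv,z):
    K,r,t=cal(n);R=cv2.Rodrigues(r)[0];C=-R.T@t
    uv=np.array(uv,float).reshape(-1,2);d=(R.T@np.linalg.inv(K)@np.c_[uv,np.ones(len(uv))].T).T
    return C+d*((z-C[2])/d[:,2])[:,None]
E
python3 - <<'E'
from h import *
for n in('top','side'):
    cv2.imwrite(f'pics/{n}0.png',eyes.get_image(n)); K,r,t=cal(n);R=cv2.Rodrigues(r)[0];print(n,K[0,0],-R.T@t,R[2])
print(manip.get_state(),manip.tcp_to_grasp)
E
```

```text
top 495.61822121471334 [ 0.42672834 -0.02983996  1.27462448] [ 0.07347864  0.00227267 -0.9972942 ]
side 614.1719634327756 [0.31370761 1.30591727 0.83924336] [ 0.13436457 -0.86479079 -0.48382129]
{'clock': 0.1, 'qpos': array([-1.24698344e+00,  2.76524818e-01,  1.50600224e+00,  3.87828649e-05,
        1.36068780e+00, -1.20980297e-01]), 'qd': array([ 0.00266326, -0.00243423, -0.00298299, -0.00054484,  0.00115325,
       -0.00071515]), 'effort': array([ 1.83246433e-03, -4.17699444e+01, -2.46404976e+01, -1.01026803e-04,
        5.80021981e-03,  2.96534019e-06]), 'position': array([ 0.24727559, -0.51860195,  0.23053187]), 'ee_rot': array([-8.08855332e-04,  9.75372214e-01,  2.20563791e-01, -6.32538834e-05]), 'contact_force': array([ 0.79218565, -0.13248494, -0.37812471]), 'moment': array([-0.0053124 ,  0.0051074 , -0.02046727]), 'width': 0.08558028540188121} -0.0187
```

View pics/top0.png

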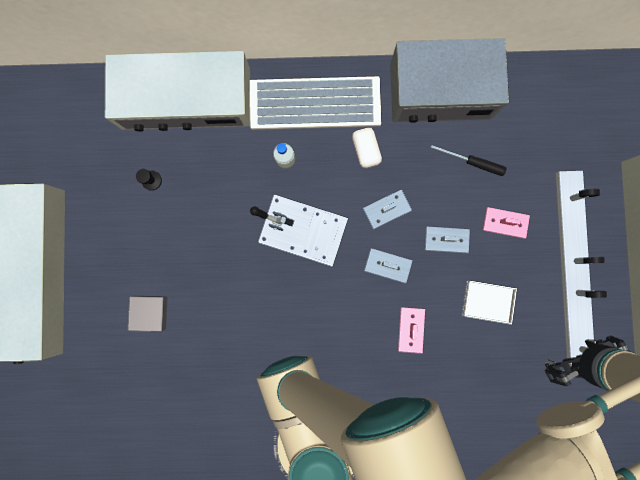

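View pics/side0.png

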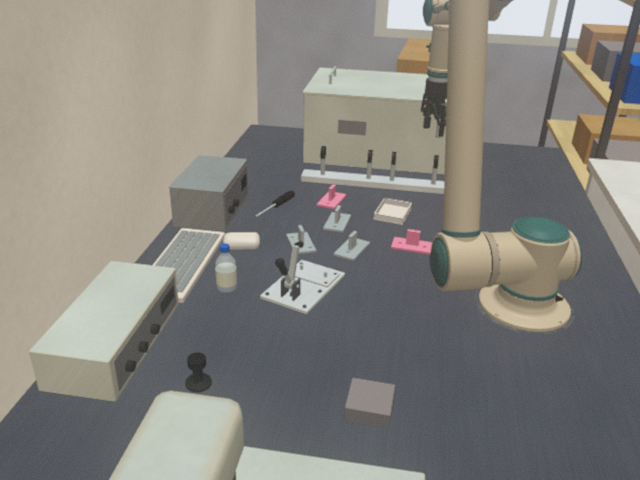

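```bash
python3 - <<'E'
from h import *
im=cv2.imread('pics/top0.png')
c=cv2.resize(im[180:290,355:480],None,fx=6,fy=5.4,interpolation=cv2.INTER_CUBIC);cv2.imwrite('pics/platesz.png',cv2.resize(im[180:280,355:480],None,fx=6,fy=6,interpolation=cv2.INTER_CUBIC))
cv2.imwrite('pics/fixz.png',cv2.resize(im[185:275,240:360],None,fx=6,fy=6,interpolation=cv2.INTER_CUBIC))
E
```

```text
(no output)
```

View pics/platesz.png

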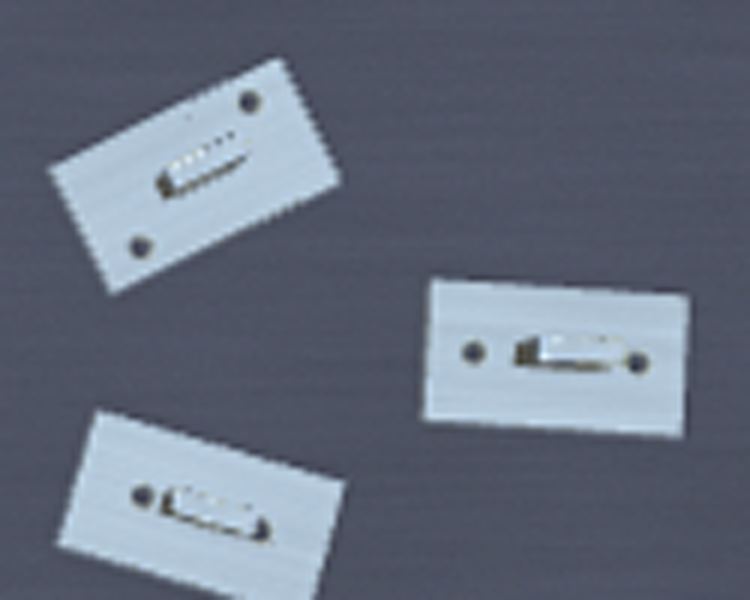

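View pics/fixz.png

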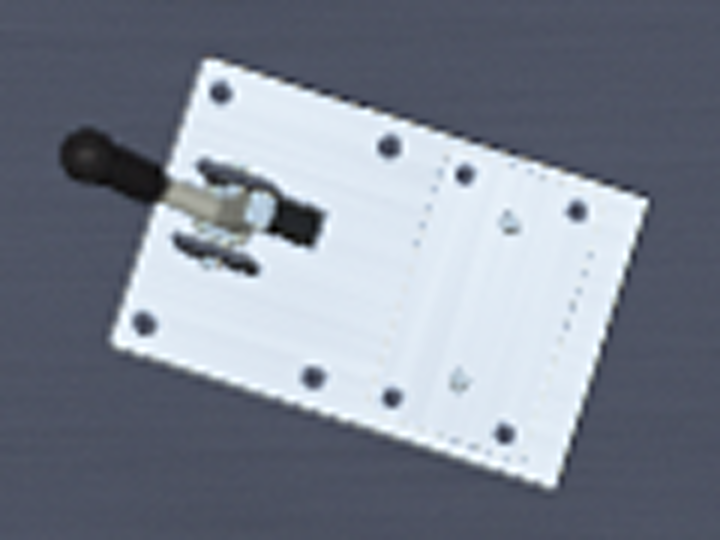

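```bash
cat > loc.py <<'E'
from h import *
im=cv2.imread('pics/top0.png')
def quad(crop,thr,inv=False):
    x0,x1,y0,y1=crop
    g=cv2.cvtColor(im[y0:y1,x0:x1],cv2.COLOR_BGR2GRAY);g=cv2.resize(g,None,fx=8,fy=8,interpolation=cv2.INTER_LINEAR)
    m=(g>thr).astype(np.uint8);cs,_=cv2.findContours(m,cv2.RETR_EXTERNAL,cv2.CHAIN_APPROX_NONE)
    c=max(cs,key=cv2.contourArea);
    return (c.reshape(-1,2)+.5)/8-.5+[x0,y0]
if __name__=='__main__':
  for nm,crop,z in(('car',(420,475,220,258),.006),('near',(358,418,244,288),.006),('diag',(357,417,185,232),.006)):
    c=quad(crop,125);W=unproj('top',c,z)[:,:2].astype(np.float32)
    h=cv2.convexHull(W*1000);(cx,cy),(a,b),an=cv2.minAreaRect(h);print(nm,cx,cy,a,b,an)
  c=quad((240,360,185,275),150);W=unproj('top',c,.010)[:,:2].astype(np.float32)
  print('fix',cv2.minAreaRect(cv2.convexHull(W*1000)))
  pins=np.array([[510,222],[458,380]])/6+[240,185]-.4
  P=unproj('top',pins,.030)*1000;print('pins',P,np.linalg.norm(P[0]-P[1]),P.mean(0))
  ch=np.array([[473,352],[637,362]])/6+[355,180]-.4
  P=unproj('top',ch,.006)*1000;print('holes',P,np.linalg.norm(P[0]-P[1]),P.mean(0))
  holes=np.array([[220,92],[389,146],[465,174],[577,210],[145,322],[313,377],[392,397],[505,432]])/6+[240,185]-.4
  print(unproj('top',holes,.010)*1000)
E
python3 loc.py
```

```text
car 505.30938720703125 -339.012451171875 111.90076446533203 61.996524810791016 84.77998352050781
near 442.94061279296875 -185.34341430664062 112.22443389892578 62.16768264770508 71.95813751220703
diag 588.2363891601562 -187.9940185546875 62.340484619140625 112.26023864746094 24.25556755065918
fix ((539.2645263671875, 30.45013427734375), (200.80386352539062, 131.1790313720703), 70.55467224121094)
pins [[556.67367364 -26.2813622   30.        ]
 [490.76110057  -2.71759772  30.        ]] 69.99798771397633 [523.71738711 -14.49947996  30.        ]
holes [[ 508.62626654 -303.97144372    6.        ]
 [ 502.44515082 -373.73638599    6.        ]] 70.03822785626397 [ 505.53570868 -338.85391486    6.        ]
[[618.18244736  96.62354413  10.        ]
 [592.87650256  24.7007375   10.        ]
 [579.92290976  -7.52783667  10.        ]
 [563.13182023 -54.99246178  10.        ]
 [520.16811659 130.55909385  10.        ]
 [494.74317508  59.41907081  10.        ]
 [485.31135844  25.98533891  10.        ]
 [469.12352204 -21.69458616  10.        ]]
```

```bash
cat >> h.py <<'E'
def tool():
    s=manip.get_state();w,x,y,z=s['ee_rot']
    from scipy.spatial.transform import Rotation as Ro
    R=Ro.from_quat([x,y,z,w]).as_matrix();return s,R
def delta(pos,yawy=None):
    s,R=tool();d=R.T@(np.array(pos)-s['position']);yw=np.degrees(np.arctan2(R[1,1],R[0,1]))
    print('t',round(s['clock'],2),'pos',s['position'].round(4),'yawy',yw.round(2),'zax',R[:,2].round(4),'F',s['contact_force'].round(2),'w',round(s['width'],4))
    print('slide(mm)',(d*1000).round(1),'spin',None if yawy is None else round(-((yawy-yw+180)%360-180),2))
E
python3 -c "
from h import *
delta([.5054,-.3389,.12],-5.15)"
```

```text
t 0.1 pos [ 0.2473 -0.5186  0.2305] yawy -64.52 zax [-5.0e-04  1.5e-03 -1.0e+00] F [ 0.79 -0.13 -0.38] w 0.0856
slide(mm) [310.3 -51.  110.7] spin -59.37
```

Request:
servo_tool(increments=[{"slide": [0.0388, -0.0064, 0.0138]}, {"slide": [0.0388, -0.0064, 0.0138]}, {"slide": [0.0388, -0.0064, 0.0138]}, {"slide": [0.0388, -0.0064, 0.0138]}, {"slide": [0.0388, -0.0064, 0.0138]}, {"slide": [0.0388, -0.0064, 0.0138]}, {"slide": [0.0388, -0.0064, 0.0138]}, {"slide": [0.0388, -0.0064, 0.0138]}], hand=1)

```text
$.increments[0]: bad value
```

Request:
servo_tool(increments=[{"spin": -8.5}, {"spin": -8.5}, {"spin": -8.5}, {"spin": -8.5}, {"spin": -8.5}, {"spin": -8.5}, {"spin": -8.37}, {"spin": 0}])

```text
$.increments[0]: bad value
```

```bash
python3 -c "
from h import *
delta([.5054,-.3389,.016],-5.15)
cv2.imwrite('pics/top1.png',eyes.get_image('top'))"
```

```text
t 0.1 pos [ 0.2473 -0.5186  0.2305] yawy -64.52 zax [-5.0e-04  1.5e-03 -1.0e+00] F [ 0.79 -0.13 -0.38] w 0.0856
slide(mm) [310.3 -50.8 214.7] spin -59.37
```

View pics/top1.png

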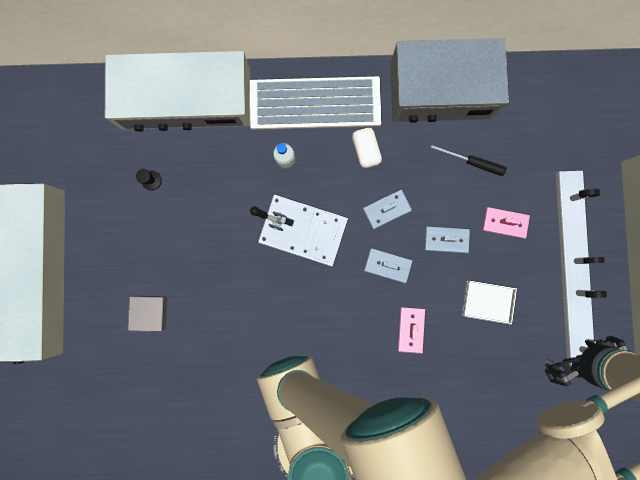

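Both rows were refused because each one needs a slide and a spin. The picture is unchanged, with the carrier at (447,240).

Request:
servo_tool(increments=[{"slide": [0.0388, -0.0064, 0.0138], "spin": 0}, {"slide": [0.0388, -0.0064, 0.0138], "spin": 0}, {"slide": [0.0388, -0.0064, 0.0138], "spin": 0}, {"slide": [0.0388, -0.0064, 0.0138], "spin": 0}, {"slide": [0.0388, -0.0064, 0.0138], "spin": 0}, {"slide": [0.0388, -0.0064, 0.0138], "spin": 0}, {"slide": [0.0388, -0.0064, 0.0138], "spin": 0}, {"slide": [0.0388, -0.0064, 0.0138], "spin": 0}], hand=1)

```text
clock: 0.95
position: [0.5066, -0.3381, 0.1201]
ee_rot: [-0.0, 0.975, 0.221, -0.0]
contact_force: [0.4, -1.2, 0.6]
width: 0.0855
```

Request:
servo_tool(increments=[{"slide": [0, 0, 0], "spin": -8.5}, {"slide": [0, 0, 0], "spin": -8.5}, {"slide": [0, 0, 0], "spin": -8.5}, {"slide": [0, 0, 0], "spin": -8.5}, {"slide": [0, 0, 0], "spin": -8.5}, {"slide": [0, 0, 0], "spin": -8.5}, {"slide": [0, 0, 0], "spin": -8.37}, {"slide": [0, 0, 0], "spin": 0}])

```text
clock: 1.75
position: [0.5054, -0.3392, 0.1206]
ee_rot: [-0.0, 0.738, 0.675, -0.0]
contact_force: [-0.4, -0.6, -0.1]
width: 0.085
```

```bash
python3 -c "
from h import *
delta([.5054,-.3389,.016],-5.15)
cv2.imwrite('pics/top2.png',eyes.get_image('top'))"
```

```text
t 1.75 pos [ 0.5054 -0.3392  0.1206] yawy -5.16 zax [-5.e-04  4.e-04 -1.e+00] F [-0.37 -0.65 -0.11] w 0.085
slide(mm) [  0.2   0.  104.6] spin -0.01
```

View pics/top2.png

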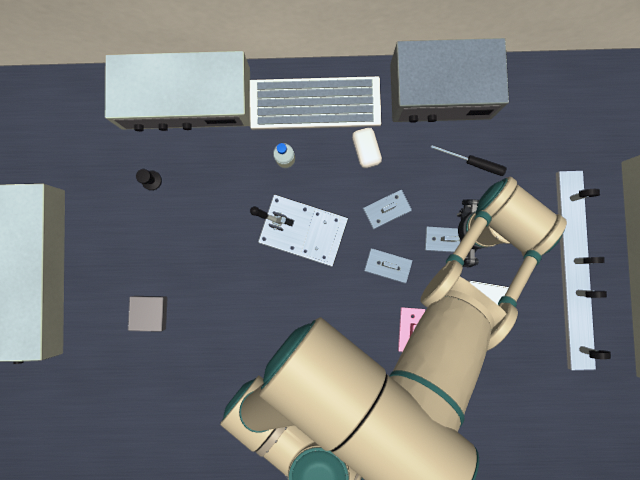

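Request:
servo_tool(increments=[{"slide": [0, 0, 0.03], "spin": 0}, {"slide": [0, 0, 0.03], "spin": 0}, {"slide": [0, 0, 0.02], "spin": 0}, {"slide": [0, 0, 0.0146], "spin": 0}, {"slide": [0, 0, 0.01], "spin": 0}, {"slide": [0, 0, 0], "spin": 0}])

```text
clock: 2.4
position: [0.5048, -0.3387, 0.0149]
ee_rot: [-0.001, 0.739, 0.674, -0.0]
contact_force: [0.4, 0.1, -0.5]
width: 0.0852
```

Request:
servo_tool(increments=[{"slide": [0, 0, 0], "spin": 0}, {"slide": [0, 0, 0], "spin": 0}, {"slide": [0, 0, 0], "spin": 0}, {"slide": [0, 0, 0], "spin": 0}, {"slide": [0, 0, 0], "spin": 0}, {"slide": [0, 0, 0], "spin": 0}, {"slide": [0, 0, 0], "spin": 0}, {"slide": [0, 0, 0], "spin": 0}], hand=0, newtons=50)

```text
clock: 3.2
position: [0.5056, -0.3395, 0.0168]
ee_rot: [0.0, 0.738, 0.675, -0.0]
contact_force: [-1.4, 0.8, 5.9]
width: 0.0094
```

```bash
python3 -c "
from h import *
delta([.5054,-.3389,.12],-5.15)
im=eyes.get_image('side');cv2.imwrite('pics/side2.png',cv2.resize(im[150:290,230:420],None,fx=4,fy=4))"
```

```text
t 3.2 pos [ 0.5056 -0.3395  0.0168] yawy -5.14 zax [ 3.e-04 -5.e-04 -1.e+00] F [-1.4   0.77  5.9 ] w 0.0094
slide(mm) [   0.5   -0.2 -103.2] spin 0.01
```

View pics/side2.png

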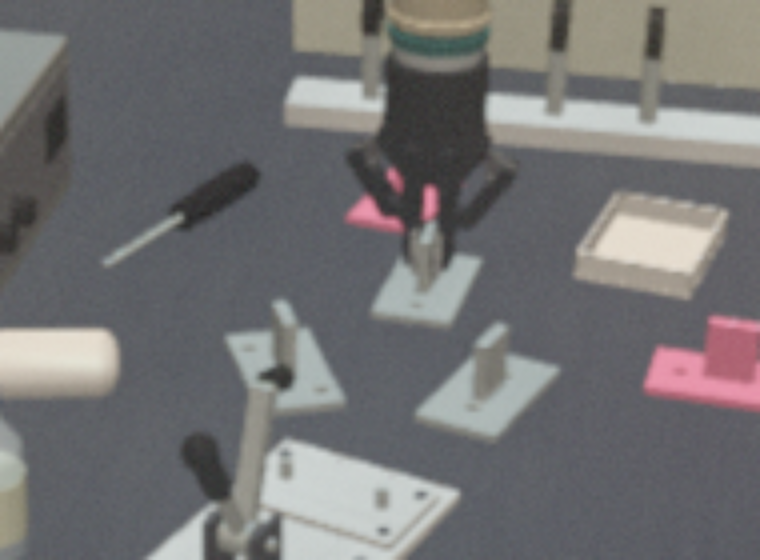

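Request:
servo_tool(increments=[{"slide": [0, 0, -0.01], "spin": 0}, {"slide": [0, 0, -0.02], "spin": 0}, {"slide": [0, 0, -0.03], "spin": 0}, {"slide": [0, 0, -0.03], "spin": 0}, {"slide": [0, 0, -0.013], "spin": 0}])

```text
clock: 3.75
position: [0.5069, -0.3402, 0.122]
ee_rot: [0.002, 0.738, 0.675, 0.0]
contact_force: [0.0, 0.3, -2.3]
width: 0.0095
```

Request:
servo_tool(increments=[{"slide": [0, 0, 0], "spin": -8.5}, {"slide": [0, 0, 0], "spin": -8.5}, {"slide": [0, 0, 0], "spin": -8.5}, {"slide": [0, 0, 0], "spin": -8.5}, {"slide": [0, 0, 0], "spin": -8.5}, {"slide": [0, 0, 0], "spin": -8.5}, {"slide": [0, 0, 0], "spin": -8.5}, {"slide": [0, 0, 0], "spin": -8.5}])

```text
clock: 4.55
position: [0.5051, -0.3388, 0.1182]
ee_rot: [-0.001, 0.232, 0.973, 0.0]
contact_force: [-0.6, -0.6, -2.4]
width: 0.0095
```

Request:
servo_tool(increments=[{"slide": [0, 0, 0], "spin": -7.6}, {"slide": [0, 0, 0], "spin": 0}])

```text
clock: 4.75
position: [0.5051, -0.3388, 0.1183]
ee_rot: [-0.001, 0.17, 0.985, 0.001]
contact_force: [0.3, -0.1, -2.2]
width: 0.0093
```

```bash
python3 -c "
from h import *
print(unproj('side',[[301.1,266.3],[324.8,273.8]],.03)*1000)
delta([.5237,-.0145,.12],70.45)
cv2.imwrite('pics/top3.png',eyes.get_image('top'))"
```

```text
[[553.61690773 -17.99476584  30.        ]
 [488.69659487   5.59542229  30.        ]]
t 4.75 pos [ 0.5051 -0.3388  0.1183] yawy 70.44 zax [-0.0013  0.0013 -1.    ] F [ 0.33 -0.13 -2.21] w 0.0093
slide(mm) [ 91.1 311.8  -1.3] spin -0.01
```

View pics/top3.png

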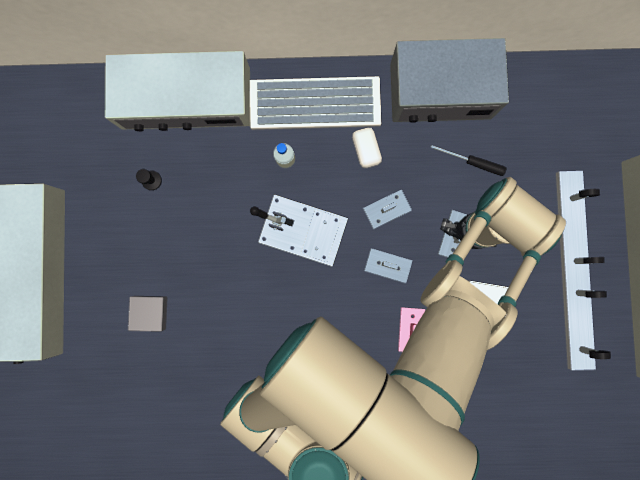

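Request:
servo_tool(increments=[{"slide": [0.0114, 0.039, 0], "spin": 0}, {"slide": [0.0114, 0.039, 0], "spin": 0}, {"slide": [0.0114, 0.039, 0], "spin": 0}, {"slide": [0.0114, 0.039, 0], "spin": 0}, {"slide": [0.0114, 0.039, 0], "spin": 0}, {"slide": [0.0114, 0.039, 0], "spin": 0}, {"slide": [0.0114, 0.039, 0], "spin": 0}, {"slide": [0.0113, 0.0388, 0], "spin": 0}])

```text
clock: 5.6
position: [0.5237, -0.0133, 0.1191]
ee_rot: [-0.0, 0.171, 0.985, 0.0]
contact_force: [0.7, -0.3, -2.9]
width: 0.0094
```

Request:
servo_tool(increments=[{"slide": [0, 0, 0.03], "spin": 0}, {"slide": [0, 0, 0.02], "spin": 0}, {"slide": [0, 0, 0], "spin": 0}, {"slide": [0, 0, 0], "spin": 0}])

```text
clock: 6.0
position: [0.524, -0.015, 0.0692]
ee_rot: [-0.0, 0.17, 0.985, -0.0]
contact_force: [-0.5, 1.3, -1.4]
width: 0.0094
```

```bash
python3 -c "
from h import *
delta([.5237,-.0145,.07],70.45)
im=eyes.get_image('top');cv2.imwrite('pics/top4.png',cv2.resize(im[180:280,240:370],None,fx=6,fy=6,interpolation=cv2.INTER_CUBIC))
im=eyes.get_image('side');cv2.imwrite('pics/side4.png',cv2.resize(im[210:320,240:370],None,fx=5,fy=5,interpolation=cv2.INTER_CUBIC))"
```

```text
t 6.0 pos [ 0.524  -0.015   0.0692] yawy 70.37 zax [-7.e-04  1.e-04 -1.e+00] F [-0.53  1.27 -1.36] w 0.0094
slide(mm) [ 0.5  0.4 -0.8] spin -0.08
```

View pics/top4.png

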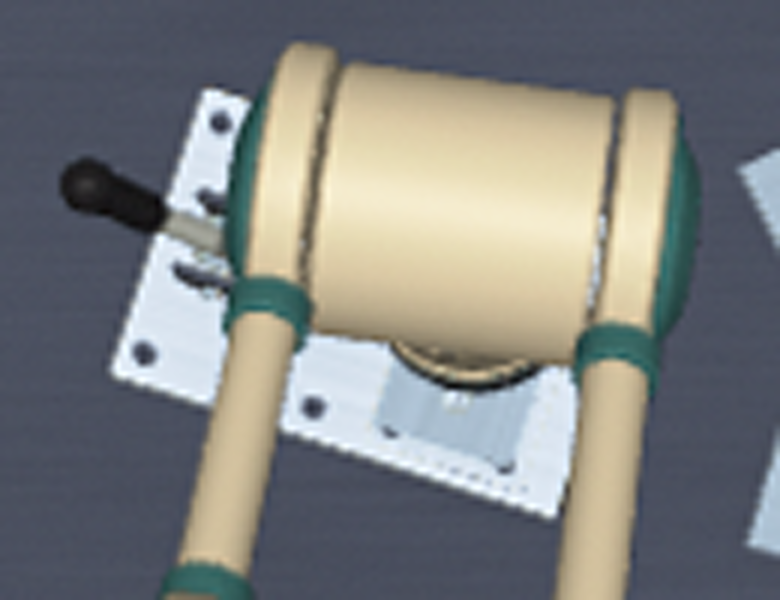

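View pics/side4.png

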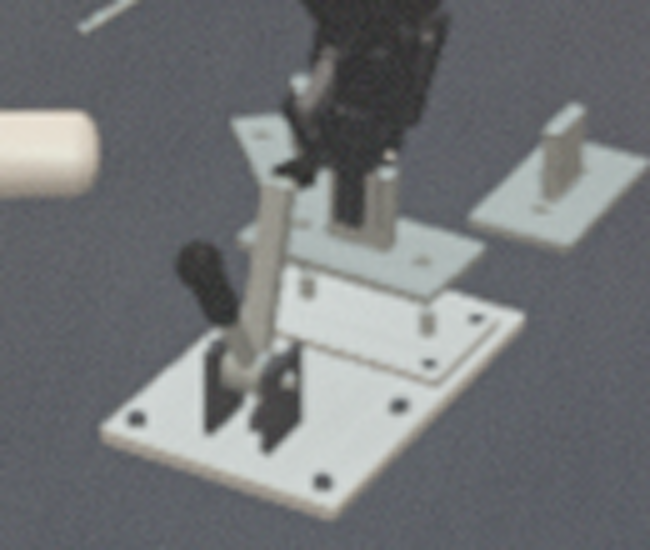

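```bash
python3 -c "
from h import *
yd=np.array([-.9423,.3347,0]);m=np.array([.5240,-.0150,0])
H=[m+35e-3*s*yd+[0,0,.0692-.0163+.006] for s in(1,-1)]
m=np.array([.5237,-.0145,0])
P=[m+35e-3*s*yd+[0,0,z] for s in(1,-1) for z in (.016,.03)]
print((proj('side',H)-[240,210])*5+2,(proj('side',P)-[240,210])*5+2)
print((proj('top',H)-[240,180])*6+2.5,(proj('top',P)-[240,180])*6+2.5)
z=.0692-.0163
C=[m+a*yd*.055+b*.03*np.array([.3347,.9423,0])+[0,0,z+.006] for a in(1,-1) for b in (1,-1)]
print((proj('side',C)-[240,210])*5+2,(proj('top',C)-[240,180])*6+2.5)
a=(np.array([[302,224],[422,261]])-2)/5+[240,210];print(unproj('side',a,z+.006)*1000)
a=(np.array([[308,279],[428,312]])-2)/5+[240,210];print(unproj('side',a,.03)*1000)
"
```

```text
[[425.95544201 262.05586779]
 [304.93337589 225.45352753]] [[423.70192368 335.59161854]
 [424.57321399 311.99283362]
 [304.27202787 298.10534085]
 [304.61398296 274.78150851]]
[[457.84012434 405.8464066 ]
 [510.73585946 244.03057199]] [[459.0257976  411.87172832]
 [458.2645191  410.19475366]
 [510.1285948  255.50417183]
 [509.94066507 252.08818215]]
[[433.2759223  300.18942027]
 [489.54405909 247.29113124]
 [241.00777711 240.97682222]
 [301.23335483 191.31410586]] [[371.76438665 430.41579189]
 [511.22059998 475.77498609]
 [455.26986859 176.42932594]
 [593.97640978 221.17579711]]
[[558.71880608 -27.86115653  58.9       ]
 [493.11523411  -3.901148    58.9       ]]
[[554.19743796 -22.43727276  30.        ]
 [489.02564616  -3.13311355  30.        ]]
```

```bash
python3 -c "
from h import *
im=eyes.get_image('top');cv2.imwrite('pics/top5raw.png',im);cv2.imwrite('pics/top5.png',cv2.resize(im[235:270,295:340],None,fx=16,fy=16,interpolation=cv2.INTER_CUBIC))
im=eyes.get_image('side');cv2.imwrite('pics/side5raw.png',im);cv2.imwrite('pics/side5.png',cv2.resize(im[240:290,280:345],None,fx=12,fy=12,interpolation=cv2.INTER_CUBIC))"
```

```text
(no output)
```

View pics/top5.png

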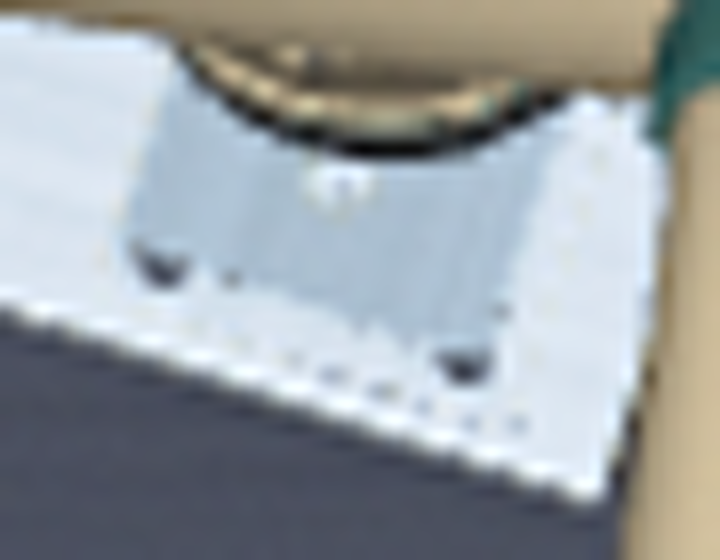

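View pics/side5.png

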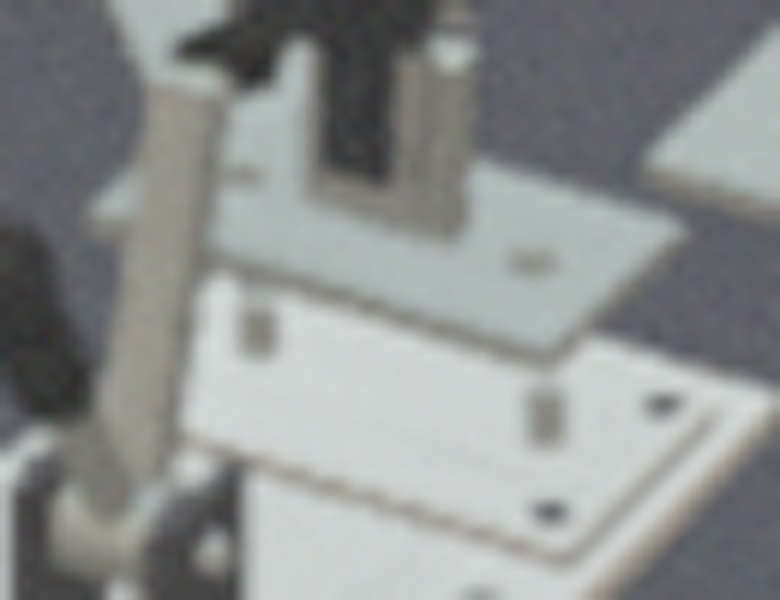

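```bash
python3 -c "
from h import *
xd=np.array([.3347,.9423,0]);yd=np.array([-.9423,.3347,0]);zt=.0692-.0163+.006
def r(n,uv,z,c,f):
    a=(np.array(uv,float)+.5)/f-.5+c;P=unproj(n,a,z);return P*1000
def show(t,P): print(t,P.round(1).tolist(),'mid',P.mean(0).round(1),'local',(P@xd).round(1),(P@yd).round(1))
show('side pins top',r('side',[[258,308],[546,390]],.0295,[280,240],12))
show('side pins bot',r('side',[[258,352],[546,438]],.016,[280,240],12))
show('side holes',r('side',[[245,176],[532,262]],zt,[280,240],12))
show('top hole',r('top',[[338,187]],zt,[295,235],16))
im=cv2.imread('pics/top0.png');cv2.imwrite('pics/pinz.png',cv2.resize(im[215:255,305:335],None,fx=15,fy=15,interpolation=cv2.INTER_CUBIC))
show('top pins',np.array([[556.67,-26.28,30],[490.76,-2.717,30]]))
"
```

```text
side pins top [[554.9, -24.1, 29.5], [489.5, -3.7, 29.5]] mid [522.2 -13.9  29.5] local [163.  160.4] [-531.  -462.5]
side pins bot [[555.5, -28.2, 16.0], [489.5, -6.3, 16.0]] mid [522.5 -17.3  16. ] local [159.3 157.8] [-532.9 -463.4]
side holes [[559.0, -28.8, 58.9], [493.7, -5.9, 58.9]] mid [526.4 -17.4  58.9] local [160.  159.7] [-536.4 -467.2]
top hole [[493.5, -2.8, 58.9]] mid [493.5  -2.8  58.9] local [162.6] [-466.]
top pins [[556.7, -26.3, 30.0], [490.8, -2.7, 30.0]] mid [523.7 -14.5  30. ] local [161.6 161.7] [-533.3 -463.4]
```

View pics/pinz.png

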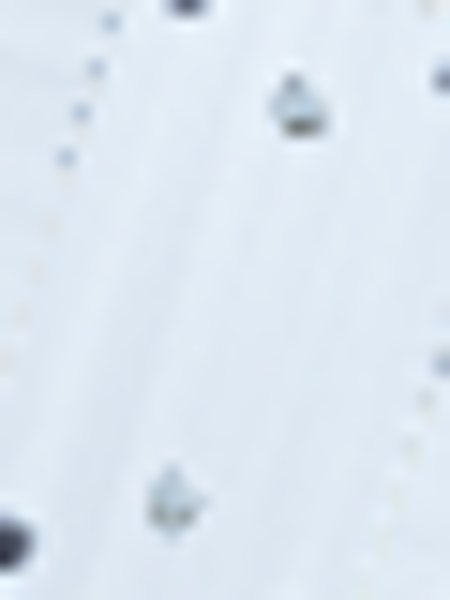

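Request:
servo_tool(increments=[{"slide": [0.0032, 0, 0.005], "spin": -0.05}, {"slide": [0, 0, 0.007], "spin": 0}, {"slide": [0, 0, 0.006], "spin": 0}, {"slide": [0, 0, 0], "spin": 0}, {"slide": [0, 0, 0], "spin": 0}])

```text
clock: 6.7
position: [0.5208, -0.014, 0.0509]
ee_rot: [-0.0, 0.169, 0.986, -0.0]
contact_force: [0.4, -0.2, -2.1]
width: 0.0095
```

```bash
python3 -c "
from h import *
delta([.5237,-.0145,.07],70.45)
im=eyes.get_image('side');cv2.imwrite('pics/side6.png',cv2.resize(im[240:290,280:345],None,fx=12,fy=12,interpolation=cv2.INTER_CUBIC))
im=eyes.get_image('top');cv2.imwrite('pics/top6.png',cv2.resize(im[235:270,295:340],None,fx=16,fy=16,interpolation=cv2.INTER_CUBIC))"
```

```text
t 6.7 pos [ 0.5208 -0.014   0.0509] yawy 70.5 zax [-9.e-04 -0.e+00 -1.e+00] F [ 0.36 -0.2  -2.07] w 0.0095
slide(mm) [ -2.9   0.5 -19.1] spin 0.05
```

View pics/side6.png

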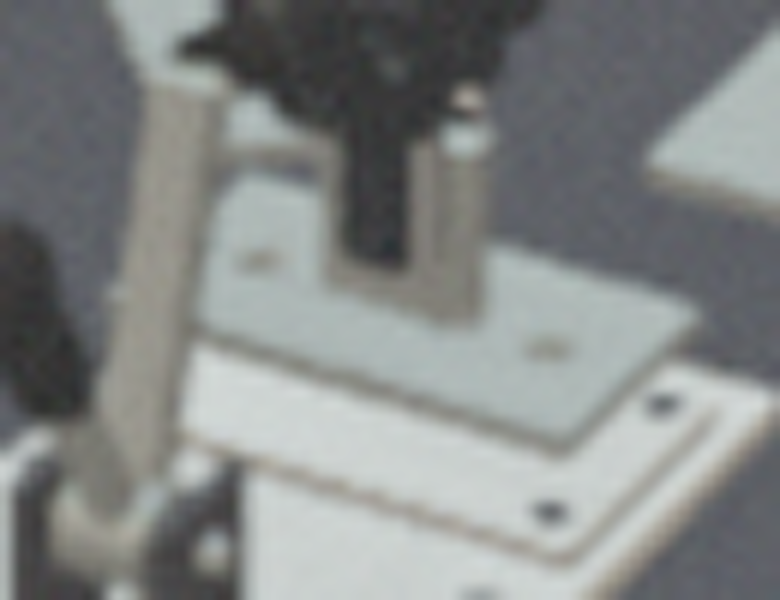

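View pics/top6.png

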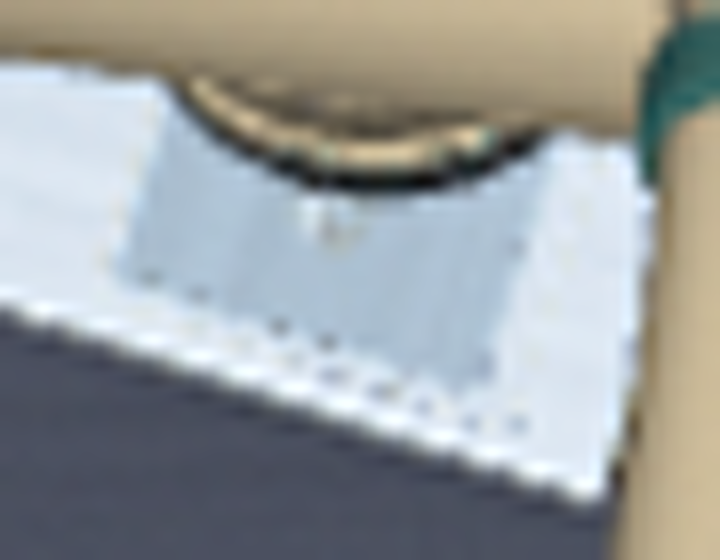

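Request:
servo_tool(increments=[{"slide": [0, -0.0009, 0], "spin": 0.05}, {"slide": [0, 0, 0.002], "spin": 0}, {"slide": [0, 0, 0], "spin": 0}, {"slide": [0, 0, 0], "spin": 0}])

```text
clock: 7.2
position: [0.5207, -0.0147, 0.0493]
ee_rot: [-0.0, 0.17, 0.985, -0.0]
contact_force: [-0.1, -0.4, -1.6]
width: 0.0097
```

```bash
python3 -c "
from h import *
delta([.5237,-.0145,.07],70.45)
im=eyes.get_image('top');cv2.imwrite('pics/top7.png',cv2.resize(im[240:260,305:325],None,fx=28,fy=28,interpolation=cv2.INTER_CUBIC))"
```

```text
t 7.2 pos [ 0.5207 -0.0147  0.0493] yawy 70.46 zax [-0. -0. -1.] F [-0.09 -0.44 -1.57] w 0.0097
slide(mm) [ -2.8   1.2 -20.7] spin 0.01
```

View pics/top7.png

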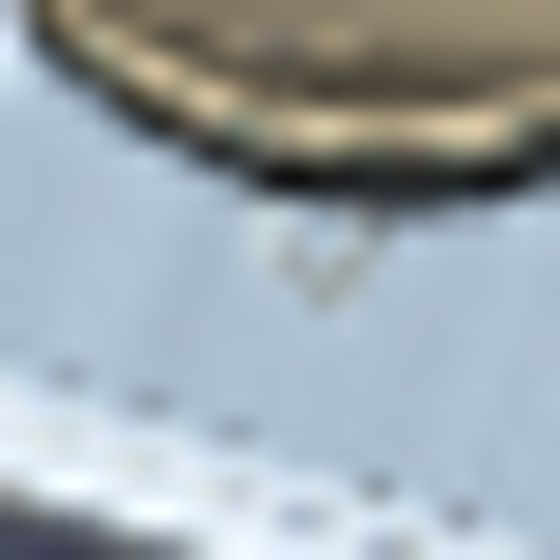

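Request:
servo_tool(increments=[{"slide": [0, 0, 0.0015], "spin": 0}, {"slide": [0, 0, 0.0015], "spin": 0}, {"slide": [0, 0, 0.0015], "spin": 0}, {"slide": [0, 0, 0.0005], "spin": 0}, {"slide": [0, 0, 0], "spin": 0}])

```text
clock: 7.75
position: [0.5206, -0.0148, 0.0441]
ee_rot: [-0.0, 0.17, 0.985, -0.0]
contact_force: [1.3, -0.2, -1.7]
width: 0.009
```

Request:
servo_tool(increments=[{"slide": [0, 0, 0.0015], "spin": 0}, {"slide": [0, 0, 0.0015], "spin": 0}, {"slide": [0, 0, 0], "spin": 0}, {"slide": [0, 0, 0], "spin": 0}])

```text
clock: 8.15
position: [0.5207, -0.0148, 0.0412]
ee_rot: [-0.0, 0.17, 0.985, -0.0]
contact_force: [-0.4, 0.6, -2.8]
width: 0.0095
```

Request:
servo_tool(increments=[{"slide": [0, 0, 0.0015], "spin": 0}, {"slide": [0, 0, 0.0015], "spin": 0}, {"slide": [0, 0, 0.0015], "spin": 0}, {"slide": [0, 0, 0.001], "spin": 0}, {"slide": [0, 0, 0], "spin": 0}])

```text
clock: 8.65
position: [0.5206, -0.0148, 0.0356]
ee_rot: [-0.0, 0.17, 0.985, -0.0]
contact_force: [-0.3, 0.9, -1.1]
width: 0.0092
```

Request:
servo_tool(increments=[{"slide": [0, 0, 0.001], "spin": 0}, {"slide": [0, 0, 0.001], "spin": 0}, {"slide": [0, 0, 0.001], "spin": 0}, {"slide": [0, 0, 0], "spin": 0}, {"slide": [0, 0, 0], "spin": 0}])

```text
clock: 9.15
position: [0.5208, -0.0148, 0.0328]
ee_rot: [0.0, 0.17, 0.985, -0.0]
contact_force: [-0.1, -0.7, 0.1]
width: 0.0095
```

Request:
servo_tool(increments=[{"slide": [0, 0, 0.0008], "spin": 0}, {"slide": [0, 0, 0], "spin": 0}, {"slide": [0, 0, 0], "spin": 0}])

```text
clock: 9.45
position: [0.5208, -0.0148, 0.0328]
ee_rot: [0.0, 0.17, 0.985, -0.0]
contact_force: [-2.4, 0.3, 5.0]
width: 0.009
```

```bash
python3 -c "
from h import *
delta([.5237,-.0145,.07],70.45)
im=eyes.get_image('side');cv2.imwrite('pics/side8.png',cv2.resize(im[240:290,280:345],None,fx=12,fy=12,interpolation=cv2.INTER_CUBIC))"
```

```text
t 9.45 pos [ 0.5208 -0.0148  0.0328] yawy 70.46 zax [ 4.e-04 -2.e-04 -1.e+00] F [-2.45  0.3   4.99] w 0.009
slide(mm) [ -2.7   1.3 -37.2] spin 0.01
```

View pics/side8.png

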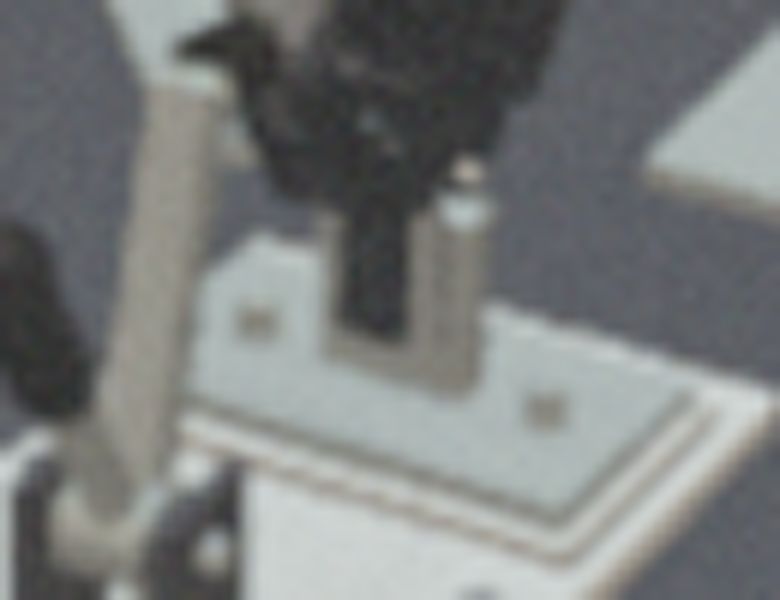

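Request:
servo_tool(increments=[{"slide": [0, 0, 0], "spin": 0}, {"slide": [0, 0, 0], "spin": 0}, {"slide": [0, 0, 0], "spin": 0}, {"slide": [0, 0, 0], "spin": 0}, {"slide": [0, 0, 0], "spin": 0}], hand=0.28)

```text
clock: 10.0
position: [0.5207, -0.0148, 0.0319]
ee_rot: [-0.0, 0.17, 0.985, -0.0]
contact_force: [0.6, -0.3, -0.2]
width: 0.0239
```

Request:
servo_tool(increments=[{"slide": [0, 0, -0.01], "spin": 0}, {"slide": [0, 0, -0.02], "spin": 0}, {"slide": [0, 0, -0.03], "spin": 0}, {"slide": [0, -0.01, -0.04], "spin": 0}, {"slide": [0, -0.01, -0.045], "spin": 0}, {"slide": [0, 0, -0.045], "spin": 0}, {"slide": [0, 0, 0], "spin": 0}])

```text
clock: 10.7
position: [0.518, -0.0346, 0.2295]
ee_rot: [0.007, 0.17, 0.985, -0.0]
contact_force: [0.2, -0.1, 0.7]
width: 0.0238
```

```bash
python3 -c "
from h import *
delta([.5237,-.0145,.07],70.45)
im=eyes.get_image('side');cv2.imwrite('pics/side9.png',cv2.resize(im[200:320,240:370],None,fx=5,fy=5,interpolation=cv2.INTER_CUBIC))"
```

```text
t 10.7 pos [ 0.518  -0.0346  0.2295] yawy 70.43 zax [ 0.0145 -0.003  -0.9999] F [ 0.24 -0.13  0.71] w 0.0238
slide(mm) [  3.7  20.5 159.5] spin -0.02
```

View pics/side9.png

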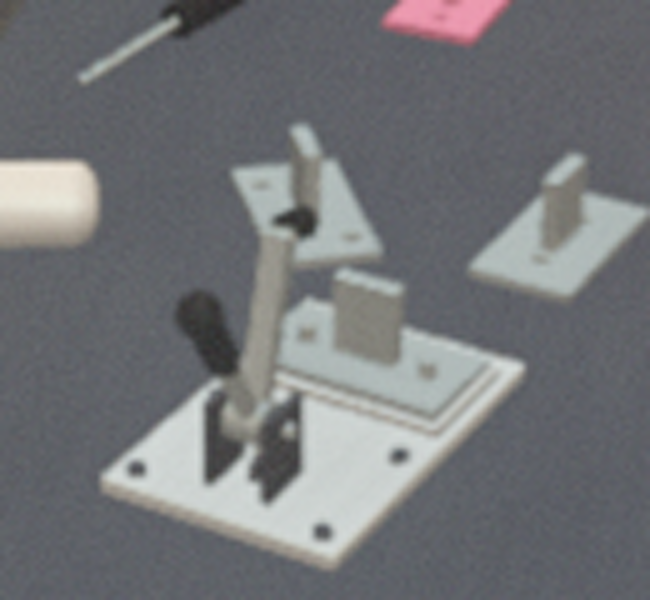

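```bash
python3 -c "
from h import *
xd=np.array([.3347,.9423,0]);yd=np.array([-.9423,.3347,0]);b=np.array([.5225,-.0167,0])
P=unproj('top',[[254.3,210.4]],.127)[0];print(P,(P-b)@xd,(P-b)@yd)
t=b+.208*xd;print(t);delta([t[0],t[1],.23],70.45)"
```

```text
[0.57727241 0.13664379 0.127     ] 0.16282817946474537 -0.0002878713221559845
[0.5921176 0.1792984 0.       ]
t 10.75 pos [ 0.5161 -0.0342  0.2262] yawy 70.44 zax [ 0.0087 -0.0018 -1.    ] F [ 0.15 -0.92  0.  ] w 0.0239
slide(mm) [-2.000e-01  2.266e+02 -3.500e+00] spin -0.01
```

Request:
servo_tool(increments=[{"slide": [0, 0.0325, 0], "spin": 0}, {"slide": [0, 0.0325, 0], "spin": 0}, {"slide": [0, 0.0325, 0], "spin": 0}, {"slide": [0, 0.0325, 0], "spin": 0}, {"slide": [0, 0.0325, 0], "spin": 0}, {"slide": [0, 0.0325, 0], "spin": 0}, {"slide": [0, 0.0315, 0], "spin": 0}, {"slide": [0, 0, 0], "spin": 0}], hand=0)

```text
clock: 11.55
position: [0.5899, 0.1835, 0.2201]
ee_rot: [-0.001, 0.168, 0.986, 0.001]
contact_force: [-0.9, -1.3, -0.6]
width: 0.0
```

Request:
servo_tool(increments=[{"slide": [0, 0, 0.03], "spin": 0}, {"slide": [0, 0, 0.03], "spin": 0}, {"slide": [0, 0, 0.03], "spin": 0}, {"slide": [0, 0, 0.025], "spin": 0}, {"slide": [0, 0, 0], "spin": 0}])

```text
clock: 12.05
position: [0.5857, 0.1785, 0.1024]
ee_rot: [-0.005, 0.17, 0.985, -0.002]
contact_force: [-0.5, -0.2, -0.7]
width: 0.0001
```

```bash
python3 -c "
from h import *
delta([.5921,.1793,.112],70.45)
im=eyes.get_image('side');cv2.imwrite('pics/side10.png',cv2.resize(im[180:320,210:370],None,fx=4,fy=4,interpolation=cv2.INTER_CUBIC))"
```

```text
t 12.05 pos [0.5857 0.1785 0.1024] yawy 70.44 zax [-0.0105 -0.0024 -0.9999] F [-0.52 -0.23 -0.66] w 0.0001
slide(mm) [-5.6  2.9 -9.7] spin -0.01
```

View pics/side10.png

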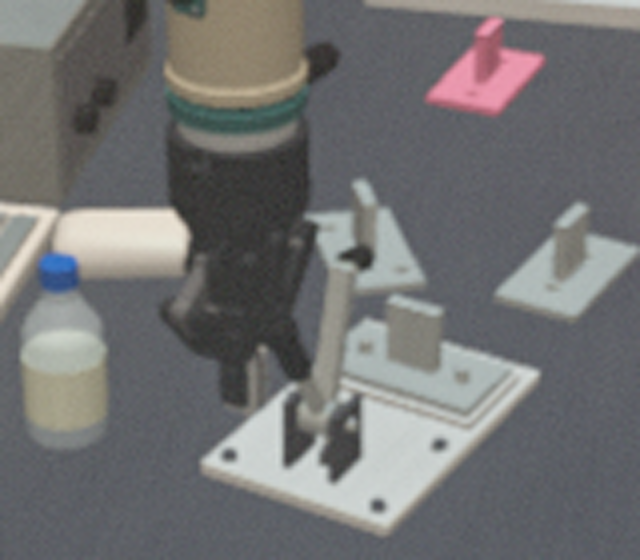

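Request:
servo_tool(increments=[{"slide": [-0.0056, 0, -0.015], "spin": 0}, {"slide": [0, 0, 0], "spin": 0}, {"slide": [0, 0, 0], "spin": 0}, {"slide": [0, 0, 0], "spin": 0}])

```text
clock: 12.5
position: [0.5949, 0.1779, 0.1224]
ee_rot: [0.0, 0.17, 0.985, 0.0]
contact_force: [0.0, 0.1, -0.5]
width: 0.0
```

```bash
python3 -c "
from h import *
delta([.5852,.1605,.118],70.45)"
```

```text
t 12.5 pos [0.5949 0.1779 0.1224] yawy 70.45 zax [ 5.e-04 -0.e+00 -1.e+00] F [ 0.04  0.06 -0.53] w 0.0
slide(mm) [  3.3 -19.6   4.4] spin 0.0
```

Request:
servo_tool(increments=[{"slide": [0.003, -0.004, 0.004], "spin": 0}, {"slide": [0, -0.004, 0], "spin": 0}, {"slide": [0, -0.004, 0], "spin": 0}, {"slide": [0, -0.004, 0], "spin": 0}, {"slide": [0, -0.003, 0], "spin": 0}, {"slide": [0, -0.003, 0], "spin": 0}, {"slide": [0, 0, 0], "spin": 0}])

```text
clock: 13.2
position: [0.585, 0.158, 0.1181]
ee_rot: [0.0, 0.17, 0.985, 0.0]
contact_force: [0.1, -0.6, 0.2]
width: 0.0001
```

Request:
servo_tool(increments=[{"slide": [0, -0.003, 0], "spin": 0}, {"slide": [0, -0.003, 0], "spin": 0}, {"slide": [0, -0.003, 0], "spin": 0}])

```text
clock: 13.5
position: [0.5839, 0.1535, 0.1199]
ee_rot: [0.002, 0.17, 0.985, 0.004]
contact_force: [0.7, 11.6, 9.1]
width: 0.0001
```

Request:
servo_tool(increments=[{"slide": [0, -0.0025, -0.0015], "spin": 0}, {"slide": [0, -0.0025, -0.0015], "spin": 0}, {"slide": [0, -0.0025, -0.0015], "spin": 0}, {"slide": [0, -0.0025, -0.0013], "spin": 0}])

```text
clock: 13.9
position: [0.5805, 0.1426, 0.1253]
ee_rot: [0.002, 0.17, 0.985, 0.003]
contact_force: [2.3, 4.7, 2.7]
width: -0.0001
```

Request:
servo_tool(increments=[{"slide": [0, -0.003, -0.0012], "spin": 0}, {"slide": [0, -0.003, -0.0012], "spin": 0}, {"slide": [0, -0.003, -0.001], "spin": 0}, {"slide": [0, -0.003, -0.001], "spin": 0}, {"slide": [0, -0.003, -0.0008], "spin": 0}, {"slide": [0, -0.003, -0.0006], "spin": 0}])

```text
clock: 14.5
position: [0.574, 0.1244, 0.1311]
ee_rot: [0.002, 0.17, 0.985, 0.001]
contact_force: [1.3, 4.7, 5.8]
width: 0.0001
```

Request:
servo_tool(increments=[{"slide": [0, -0.003, -0.0005], "spin": 0}, {"slide": [0, -0.003, -0.0004], "spin": 0}, {"slide": [0, -0.003, -0.0003], "spin": 0}, {"slide": [0, -0.003, 0], "spin": 0}, {"slide": [0, -0.003, 0], "spin": 0}, {"slide": [0, -0.003, 0], "spin": 0}])

```text
clock: 15.1
position: [0.5657, 0.1057, 0.1302]
ee_rot: [-0.001, 0.17, 0.986, -0.001]
contact_force: [-0.2, 1.3, 0.9]
width: -0.0003
```

```bash
python3 -c "
from h import *
delta([.5225+.1275*.3347,-.0167+.1275*.9423,.13],70.45)
im=eyes.get_image('side');cv2.imwrite('pics/side11.png',cv2.resize(im[180:320,210:370],None,fx=4,fy=4,interpolation=cv2.INTER_CUBIC))"
```

```text
t 15.1 pos [0.5657 0.1057 0.1302] yawy 70.46 zax [-0.0017 -0.001  -1.    ] F [-0.16  1.28  0.88] w -0.0003
slide(mm) [-0.2 -2.3  0.2] spin 0.01
```

View pics/side11.png

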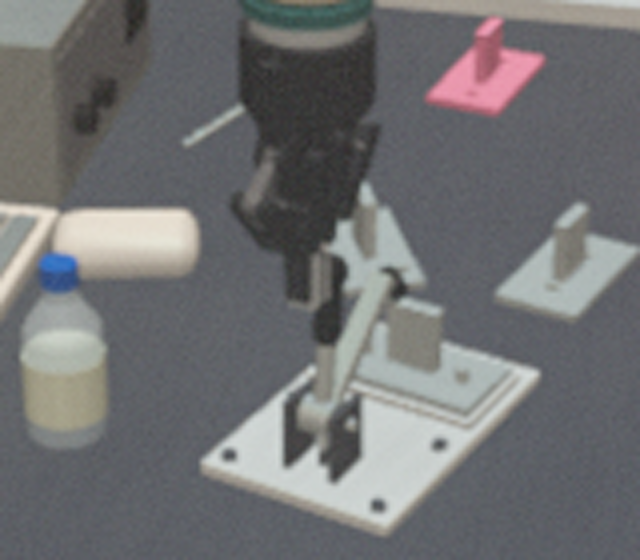

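Request:
servo_tool(increments=[{"slide": [0, -0.003, 0], "spin": 0}, {"slide": [0, -0.003, 0], "spin": 0}, {"slide": [0, -0.003, 0], "spin": 0}, {"slide": [0, -0.002, 0], "spin": 0}, {"slide": [0, 0, 0], "spin": 0}])

```text
clock: 15.65
position: [0.5626, 0.0956, 0.1307]
ee_rot: [-0.0, 0.17, 0.985, -0.0]
contact_force: [0.0, -0.4, 0.4]
width: -0.0001
```

```bash
python3 -c "
from h import *
delta([.5225+.1275*.3347,-.0167+.1275*.9423,.13],70.45)
im=eyes.get_image('side');cv2.imwrite('pics/side12.png',cv2.resize(im[180:320,210:370],None,fx=4,fy=4,interpolation=cv2.INTER_CUBIC))"
```

```text
t 15.65 pos [0.5626 0.0956 0.1307] yawy 70.44 zax [-3.e-04 -3.e-04 -1.e+00] F [ 0.04 -0.43  0.43] w -0.0001
slide(mm) [0.2 8.2 0.7] spin -0.01
```

View pics/side12.png

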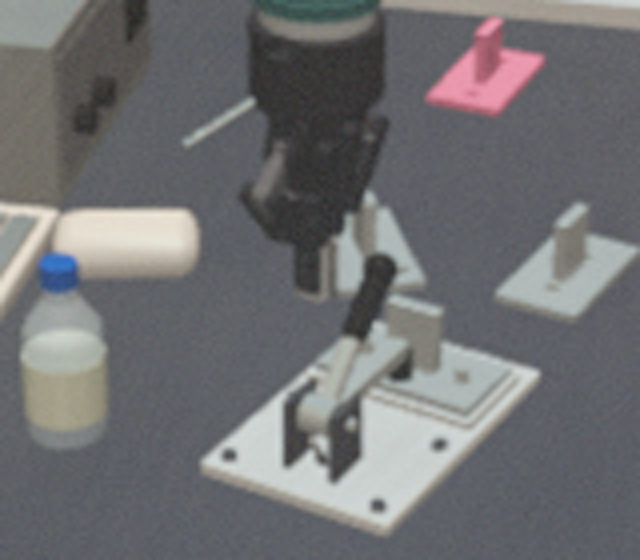

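It has snapped over: the pad is on the plate at (400,368) and the handle leans over the bed at (378,268). I'll retreat up and outward, then check.

Request:
servo_tool(increments=[{"slide": [0, 0.01, -0.01], "spin": 0}, {"slide": [0, 0.015, -0.025], "spin": 0}, {"slide": [0, 0.02, -0.03], "spin": 0}, {"slide": [0, 0.03, -0.03], "spin": 0}, {"slide": [0, 0.03, -0.02], "spin": 0}, {"slide": [0, 0, 0], "spin": 0}, {"slide": [0, 0, 0], "spin": 0}, {"slide": [0, 0, 0], "spin": 0}])

```text
clock: 16.5
position: [0.5971, 0.1947, 0.245]
ee_rot: [-0.001, 0.17, 0.986, -0.001]
contact_force: [0.1, 0.3, 0.3]
width: -0.0003
```

```bash
python3 -c "
from h import *
delta([.5225,-.0167,.13],70.45)
im=eyes.get_image('side');cv2.imwrite('pics/side13.png',cv2.resize(im[180:320,210:370],None,fx=4,fy=4,interpolation=cv2.INTER_CUBIC))
im=eyes.get_image('top');cv2.imwrite('pics/top13.png',im)"
```

```text
t 16.5 pos [0.5971 0.1947 0.245 ] yawy 70.46 zax [-0.0019 -0.001  -1.    ] F [0.11 0.3  0.26] w -0.0003
slide(mm) [  -0.6 -224.   115.4] spin 0.01
```

View pics/side13.png

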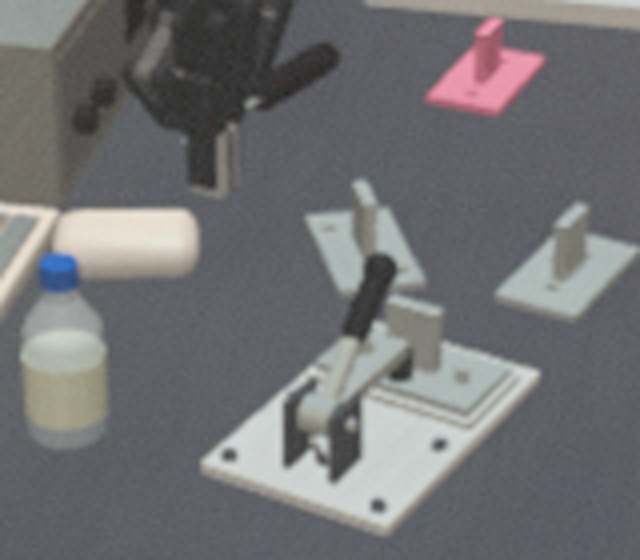

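View pics/top13.png

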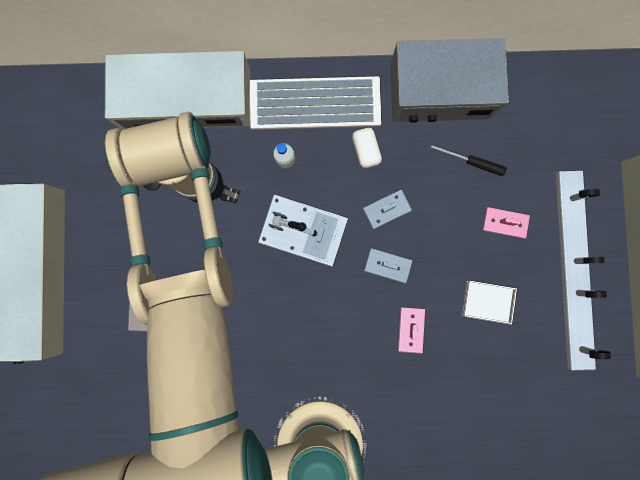

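The clamp is shut on the plate, the other plates and the bystanders I can see have not moved, and the arm is clear. Handing in.

```bash
python3 -c "
from h import *
P=unproj('top',[[298,226.5]],.112)[0]-[.5225,-.0167,0];print(P@[.3347,.9423,0],P@[-.9423,.3347,0])
print(manip.sign_off())"
```

```text
0.05534725763000663 0.0029693644255225898
the job is handed in; nothing more can be done
None
```

The matching plate is threaded over both pins and flat on the bed, and the clamp is snapped shut with its pad on the plate. I handed the job in at about 16.5 s; `sign_off` gives no verdict.

**Fit:** I corrected the plate by about 3 mm along the pin line and 1 mm across it from the camera views. It then went down the pins without resistance until it touched the bed. The side camera showed both pins through the holes and the plate flat.

**Clamp:** Readings between the short pushes reached at most about 15 N on the handle. I did not measure force continuously, so a brief higher peak is possible.

**Last checks:**
- The side camera showed the pad down beside the rib and the handle over the bed.
- The wrist force was near zero with the arm raised clear.
- The other plates and most of the bystanders looked unmoved in the final pictures. The arm hid the lens mount and most of the slide box in the last top view, so I could not confirm those two, but nothing went near them.

**Disagreements:**
- A rough pixel estimate put the ball at 55 mm from the bed's middle, against 48 mm expected when shut. I put this down to picking the pixel by eye, and did not measure the clamp angle or the pad force directly.
- The two cameras differed by about 1 to 2 mm on where the pins were.

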